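# Moisture probe through the guide plate

## Robot

A 6-joint arm with a two-finger parallel gripper is mounted at the origin on the work surface. World frame = base frame: x ahead of the robot, y to its left, z up, the work surface at z = 0. Lengths are in m, angles in rad, forces in N, time in s.
With the tool pointing down it reaches from about 0.35 to 0.8 m from the base axis. Payload 7.3 kg.
Tool frame: the origin (TCP) lies between the finger pads; the fingertips stand 25 mm ahead of it and the grasp point (between the pads) lies 6 mm ahead of it (r.tip_extent is the distance from the TCP to the fingertips, in m); z points along the fingers, y is the direction in which the jaws open and shut (so a half turn about z gives the same grasp; the last joint's range is limited). The gripper opens to 85 mm and grips with 20 to 120 N. Pads are 22 mm wide; open, the fingers measure 114 mm over their backs; the gripper's body (76 mm by 85 mm) begins 54 mm behind the grasp point. The pads swing forward as they close: fully open they stand 13 mm farther back than shut.
Start: joints at [1.166, 0.342, 1.524, -0, 1.275, -0.146], TCP at [0.134, 0.508, 0.256] pointing down, gripper open.
Joint ranges: [-2.53, 2.53], [-0.77, 2.02], [0.04, 2.7], [-1, 4.14], [0.28, 2.66], [-3.11, 3.11]. Speed limits (rad/s): [2.57, 2.57, 3.14, 3.14, 3.14, 3.14].

## Interface

Orientations are given as a unit quaternion [x, y, z, w].
In Python, from workcell import r, command_gripper, optics gives the robot as it stands. The module is installed in compiled form; this text tells all that it offers. Calls block until the motion is done:
- r.reach(position, orientation): joint-space move of the TCP to a pose.
- r.move_straight(position, orientation=None, speed=0.15, max_force=None): straight line of the TCP; orientation=None keeps the orientation; speed is the mean speed in m/s. With max_force (N) it stops when the force on the tool has changed by that much, and returns True; else False.
- r.movej(angles): joint-space move.
- command_gripper(opening, force=None): finger opening in m; force is the grip in N (None keeps the last); returns when the fingers have stopped.
- r.hold(seconds).
- r.solve_ik(position, orientation): joint angles nearest the present ones, or None.
- r.read_state(): the state.
- optics.get_image(name): name is "scene" or "top" or "wrist"; returns (picture, depth): 480x640x3 uint8, red, green, blue; 480x640 float32, m along the optical axis (not along the pixel's ray), 0 where there is no reading.
- optics.camera_model(name): a dict with "K" (3x3 intrinsics, pixels), "k1" (the pictures are not rectified: a ray, as slopes to the right and down, at radius r is drawn at 1 + k1 r^2 times it, then the intrinsics apply), "R" (3x3) and "t" (3): a world point X has camera coordinates R X + t; the wrist camera has in their place "tool_from_camera" (4x4, takes a point from camera to tool coordinates, whose origin is the TCP and whose axes are the flange's). Camera axes: x right, y down, z forward; pixel columns grow to the right and rows downward; lengths in m; the calibration is good to about 2 mm. A picture is of the moment at which its call begins: read the wrist's pose just before it. camera_model takes no time and is no camera call.
A pose or a line that the arm cannot do raises r.PlanningError and nothing moves.
- r.finish_job(): hands the job in, once; it reports no verdict.
The state is a dict: "time_s": time; "joint_positions": joint angles; "dq": joint speeds; "tau": joint torques, N m; "eef_pos": TCP position; "eef_rot": TCP orientation; "contact_force": force on the tool from outside, world axes, zero at the start; "torque": the same for the moment, N m; "grip_width": finger opening in m.
Only numpy, scipy, OpenCV 4.12 (cv2) and the standard library are available. Lean on these libraries where they do the work, as an engineer would, in place of code of your own. Each camera call takes 0.05 s, during which the arm holds its last target.

## Task

For a contact-free moisture reading, pull the tool cabinet's drawer open by its handle, take the blue moisture probe out of the rack inside, and lower its stem through the hole in the guide plate until the tip stands out below the plate, clear of the wooden neck blank underneath. The probe must never touch the guide plate or the wood. Finish while still holding it there, still, upright and centred in the hole to within 5 mm; leave the drawer open, the other two probes in the rack, and the things around undisturbed.

Things in the scene. Friction and masses are not known exactly. Their poses are not given: they have to be found in the camera images.
- cab_drawer0 (a joint): how far the drawer of the wooden tool cabinet is out, in m: 0 shut (start), 0.18 the stop. About 1 N of friction and light damping; it stays where it is left. The cabinet is fixed, 260 mm deep, 300 wide and 170 tall; its front faces roughly towards the robot.
- cab_drawer0_handle (a point): middle of the drawer's handle, moves with it; its x axis points into the cabinet (the drawer slides out along -x), z up: a level steel bar 11 mm thick, 131 mm long, along y, centre line 35 mm in front of the drawer front (29 mm free gap), 38 mm below the cabinet's top and 25 mm below the front's top edge; thin posts near its ends.
- rack_top (a point): middle of the top of a level plywood rack, 60 (x) x 220 (y) mm, fixed in the drawer: moves with it. Three holes 16 mm wide, 60 mm apart along y. It lies 51 mm below the drawer front's top edge, 57 mm behind the front's inner face, 157 mm before the back wall. Hidden while the drawer is shut; with the drawer out 150 mm it is 86 mm in front of the cabinet's top board. Axes as the handle's.
- blue_probe: blue probe, the one to use: steel stem 10 mm in diameter and 74 mm long, above it a flange 28 mm in diameter and 4 mm thick, above that a blue round grip 24 mm in diameter and 40 mm tall (118 mm in all, about 85 g). Origin: centre of the stem's lower tip; z runs up the stem. Starts hanging upright by its flange in one of the rack's three holes (which one varies).
- blue_flange (a point): on the blue probe's axis, at the underside of its flange, 74 mm above the tip; rests on the rack at the start
- yellow_probe: yellow probe, to stay in the rack: steel stem 10 mm in diameter and 74 mm long, above it a flange 28 mm in diameter and 4 mm thick, above that a yellow round grip 24 mm in diameter and 40 mm tall (118 mm in all, about 85 g). Origin: centre of the stem's lower tip; z runs up the stem. Starts hanging upright by its flange in one of the rack's three holes (which one varies).
- green_probe: green probe, to stay in the rack: steel stem 10 mm in diameter and 74 mm long, above it a flange 28 mm in diameter and 4 mm thick, above that a green round grip 24 mm in diameter and 40 mm tall (118 mm in all, about 85 g). Origin: centre of the stem's lower tip; z runs up the stem. Starts hanging upright by its flange in one of the rack's three holes (which one varies).
- guide: fixed guide bridge: level aluminium plate 80 (x) x 116 (y) x 16 mm, underside 75 and top 91 mm above the table, on dark steel cheeks along its y sides, over a dark wooden neck blank (66 mm wide, 215 long, top 25 mm above the table): a 50 mm gap. One vertical through hole 26 mm in diameter in the plate's middle. Origin: on the table under the hole; x along the neck, z up.
- guide_hole (a point): centre of the guide plate's hole, at the plate's top surface (91 mm above the table)
- glue: yellow glue bottle with red cap, 60 mm in diameter, 150 mm tall; bystander, not to be knocked about. Origin: centre of its underside
- jar: amber jar with black lid, 66 mm in diameter, 80 mm tall; bystander, not to be knocked about. Origin: centre of its underside
- rest: black rubber neck rest with a trough, 110 x 130 x 85 mm; bystander, not to be knocked about. Origin: centre of its underside
- hammer: hammer lying on the table; bystander, not to be knocked about. Origin: on its underside, at about the middle of its length; x along the tool towards its head or tip
- driver: screwdriver lying on the table; bystander, not to be knocked about. Origin: on its underside, at about the middle of its length; x along the tool towards its head or tip
Not all that is in view belongs to the job. Leave any red look-alike of the guide alone.

How it is judged:
By the outcome, as a careful person would: the job done as asked, in the order asked, and still so for the second after the job is handed in, while the arm keeps its last pose, push and grip.
It also fails if it takes over 64 s, if anything falls off the work surface, if the arm or the gripper's body presses on something with over 40 N, if the wrist force passes 120 N, or if a joint passes its speed limit or range.

## Working session

There is one attempt and no reset: what is moved stays moved. The work goes in short steps, each a Python script; the robot and the scene stay as the last script left them, time stands still between calls to the robot, and variables do not carry over. Pictures are saved under pics/ and viewed, and the job is handed in when it is done.

```bash
mkdir -p pics; cat > h.py <<'E'
import numpy as np, cv2
from workcell import r, command_gripper, optics
from scipy.spatial.transform import Rotation as Ro
def undist(m,uv):
    K=np.array(m["K"]); k=m["k1"]
    d=(np.atleast_2d(uv)-[K[0,2],K[1,2]])/[K[0,0],K[1,1]]
    u=d.copy()
    for _ in range(20): u=d/(1+k*(u**2).sum(1,keepdims=True))
    return u
def pose(name,st=None):
    m=optics.camera_model(name)
    if name!="wrist":
        R=np.array(m["R"]);t=np.array(m["t"]); return m,R.T,-R.T@t
    T=np.array(m["tool_from_camera"]); Rt=Ro.from_quat(st["eef_rot"]).as_matrix()
    return m,Rt@T[:3,:3],Rt@T[:3,3]+np.array(st["eef_pos"])
def cloud(name,dep,st=None):
    m,R,c=pose(name,st)
    v,u=np.mgrid[0:480,0:640]
    s=undist(m,np.c_[u.ravel(),v.ravel()])
    P=np.c_[s,np.ones(len(s))]*dep.reshape(-1,1)
    W=(P@R.T+c).reshape(480,640,3); W[dep==0]=np.nan
    return W
def onplane(name,uv,z,st=None):
    m,R,c=pose(name,st); s=undist(m,uv); d=np.c_[s,np.ones(len(s))]@R.T
    return c+d*((z-c[2])/d[:,2])[:,None]
def snap(name,fn):
    st=r.read_state(); im,d=optics.get_image(name)
    cv2.imwrite(f"pics/{fn}.png",im[:,:,::-1]); np.savez(f"pics/{fn}.npz",im=im,d=d,p=st["eef_pos"],q=st["eef_rot"])
    return im,d,st
E
python3 - <<'E'
from h import *
for n in("scene","top","wrist"): 
    im,d,st=snap(n,n+"0"); print(n,(d>0).mean()); W=cloud(n,d,st); np.save(f"pics/{n}0W.npy",W)
print(r.read_state()); print(optics.camera_model("wrist"))
for n in("scene","top"): print(pose(n)[1:],optics.camera_model(n)["K"])
E
```

```text
scene 0.9961555989583334
top 0.995927734375
wrist 0.9959407552083334
{'time_s': 0.15, 'joint_positions': array([ 1.16600640e+00,  3.42571160e-01,  1.52478750e+00, -9.06247268e-07,
        1.27538126e+00, -1.46016464e-01]), 'dq': array([-0.00050954, -0.0020712 , -0.00435581, -0.00075172, -0.0012177 ,
       -0.0002771 ]), 'tau': array([ 1.80026778e-03, -4.33916295e+01, -2.46146500e+01, -4.65965638e-05,
        5.77172090e-03, -1.00571208e-05]), 'eef_pos': array([0.13422789, 0.50728036, 0.25578471]), 'eef_rot': array([ 1.29025874e-01,  9.91641062e-01, -5.52134341e-04, -1.55573916e-04]), 'contact_force': array([ 0.62790786,  0.09118153, -0.23688565]), 'torque': array([ 0.00449185, -0.00206049,  0.00112905]), 'grip_width': 0.08542752060060077}
{'K': array([[339.82734203,   0.        , 314.14830061],
       [  0.        , 339.82734203, 240.22321584],
       [  0.        ,   0.        ,   1.        ]]), 'k1': -0.02309912089496082, 'tool_from_camera': array([[ 1.06087392e-05, -9.61347156e-01, -2.75339148e-01,
         7.08992482e-02],
       [ 9.99999982e-01, -4.14135686e-05,  1.83125269e-04,
        -8.70440680e-04],
       [-1.87449733e-04, -2.75339145e-01,  9.61347138e-01,
        -1.17892354e-01],
       [ 0.00000000e+00,  0.00000000e+00,  0.00000000e+00,
         1.00000000e+00]])}
(array([[-0.0683723 ,  0.94779761, -0.31145614],
       [ 0.99764477,  0.06667208, -0.01611664],
       [ 0.00549011, -0.31182452, -0.95012385]]), array([1.03463024, 0.03750047, 1.68143878])) [[582.3941684    0.         315.70683379]
 [  0.         582.3941684  231.48885821]
 [  0.           0.           1.        ]]
(array([[ 0.00971801, -0.98411257,  0.17727946],
       [-0.99983453, -0.01228936, -0.01341221],
       [ 0.01537778, -0.17711979, -0.98406916]]), array([0.32526736, 0.02913969, 1.2333482 ])) [[464.49650902   0.         315.06516869]
 [  0.         464.49650902 242.9110046 ]
 [  0.           0.           1.        ]]
```

View pics/scene0.png

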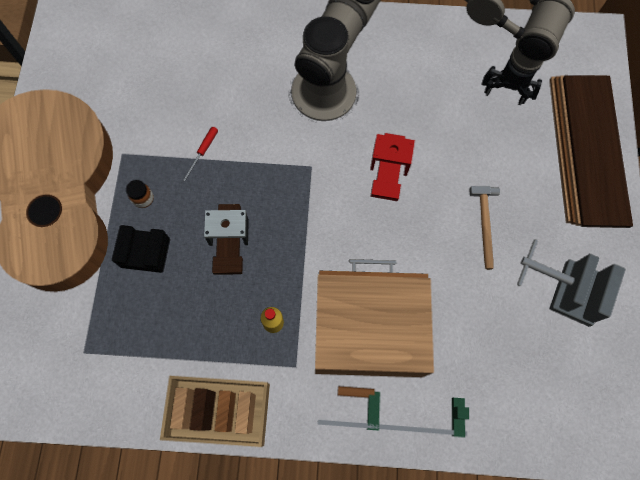

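View pics/top0.png

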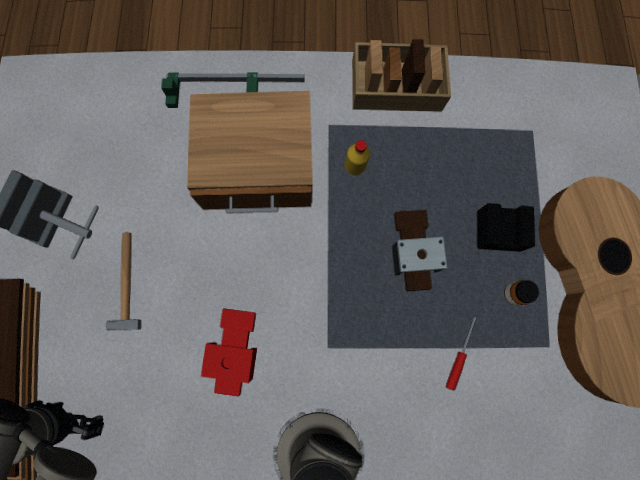

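View pics/wrist0.png

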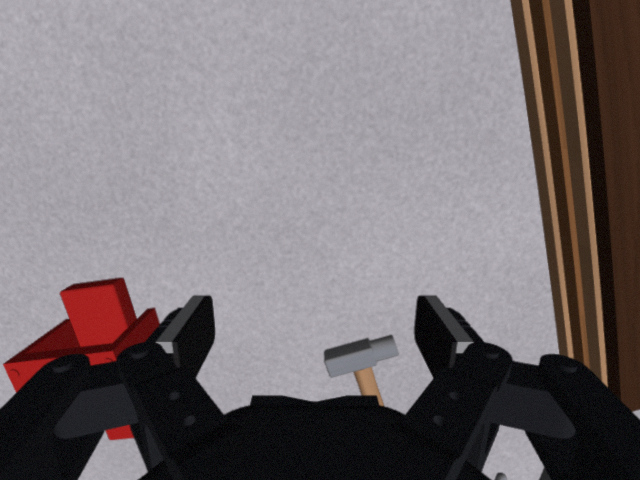

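Candidates:
- Guide: silver plate at top (422,253), scene (226,223). Its red look-alike is at top (230,360) and is to be left alone.
- Handle: bar at top (252,208), scene (373,264). The hacksaw and clamp rods at top (240,77) and (70,225) are not it.

The glue bottle (357,157), jar (521,292), rest (505,228), hammer (125,280) and driver (461,358) are bystanders.

Next I measure the positions and check close crops.

```bash
python3 - <<'E'
from h import *
W=np.load("pics/top0W.npy"); S=np.load("pics/scene0W.npy")
it=cv2.imread("pics/top0.png"); is_=cv2.imread("pics/scene0.png")
a=cv2.resize(it[190:290,370:470],(390,390),interpolation=2); b=cv2.resize(it[170:230,180:320],(400,171),interpolation=2)
c=np.zeros((390,800,3),np.uint8); c[:,:390]=a; c[:171,400:]=b
c[190:361,400:]=cv2.resize(is_[240:300,305:445],(400,171),interpolation=2)
cv2.imwrite("pics/crop1.png",c)
np.set_printoptions(precision=4,suppress=True)
for n,P,box in(("top",W,(180,320,80,215)),("scene",S,(310,440,255,380))):
    Q=P[box[2]:box[3],box[0]:box[1]].reshape(-1,3); Q=Q[np.isfinite(Q).all(1)]
    t=Q[Q[:,2]>0.162]; print(n,"cabtop z",np.median(t[:,2]),cv2.minAreaRect(t[:,:2].astype(np.float32)), np.round(cv2.boxPoints(cv2.minAreaRect(t[:,:2].astype(np.float32))),4).tolist())
    h=Q[(Q[:,2]>0.11)&(Q[:,2]<0.145)]; 
    xm=t[:,0].min(); h=h[h[:,0]<xm-0.02]
    if len(h): print(" handle",len(h),h.min(0),h.max(0),cv2.minAreaRect(h[:,:2].astype(np.float32)))
for n,P,box in(("top",W,(385,460,220,290)),("scene",S,(195,255,195,250))):
    Q=P[box[2]:box[3],box[0]:box[1]].reshape(-1,3); Q=Q[np.isfinite(Q).all(1)]
    t=Q[(Q[:,2]>0.083)&(Q[:,2]<.11)]; print(n,"plate",np.median(t[:,2]),cv2.minAreaRect(t[:,:2].astype(np.float32)),t.mean(0))
for n,u,v in(("top",422,253),("scene",226,223)): print(onplane(n,[(u,v)],.091))
for nm,u,v in (("jar",521,292),("rest",505,228),("glue",357,150),("driver",461,358),("hammer",125,280)): print(nm,W[v,u])
E
```

```text
top cabtop z 0.16961205786469247 ((0.771342396736145, 0.17683888971805573), (0.25975629687309265, 0.3035031855106354), 3.0949013233184814) [[0.6334999799728394, 0.321399986743927], [0.6498000025749207, 0.018300000578165054], [0.9092000126838684, 0.03229999914765358], [0.892799973487854, 0.3353999853134155]]
 handle 253 [0.5941 0.1054 0.1289] [0.6135 0.2343 0.1417] ((0.6063489317893982, 0.17001846432685852), (0.018823491409420967, 0.12933211028575897), 2.6129848957061768)
scene cabtop z 0.17111443013718897 ((0.7694435715675354, 0.17960266768932343), (0.25792163610458374, 0.30244433879852295), 2.180755376815796) [[0.6348000168800354, 0.32580000162124634], [0.6463000178337097, 0.023600000888109207], [0.9041000008583069, 0.033399999141693115], [0.8925999999046326, 0.33559998869895935]]
 handle 195 [0.5946 0.1081 0.1281] [0.6158 0.2342 0.1445] ((0.6044606566429138, 0.17113324999809265), (0.12606048583984375, 0.021059511229395866), 89.10813903808594)
top plate 0.09094665690752424 ((0.5079062581062317, -0.25555872917175293), (0.08119399845600128, 0.11914102733135223), 4.846508979797363) [ 0.5073 -0.2543  0.091 ]
scene plate 0.09196625922640767 ((0.5068983435630798, -0.253850519657135), (0.08465802669525146, 0.11782561987638474), 3.962787389755249) [ 0.5069 -0.2536  0.092 ]
[[ 0.5087 -0.2553  0.091 ]]
[[ 0.5057 -0.2492  0.091 ]]
jar [ 0.4124 -0.5121  0.081 ]
rest [ 0.5852 -0.4935  0.0498]
glue [ 0.7582 -0.0879  0.1429]
driver [ 0.2455 -0.3674  0.0251]
hammer [0.4376 0.5138 0.0226]
```

View pics/crop1.png

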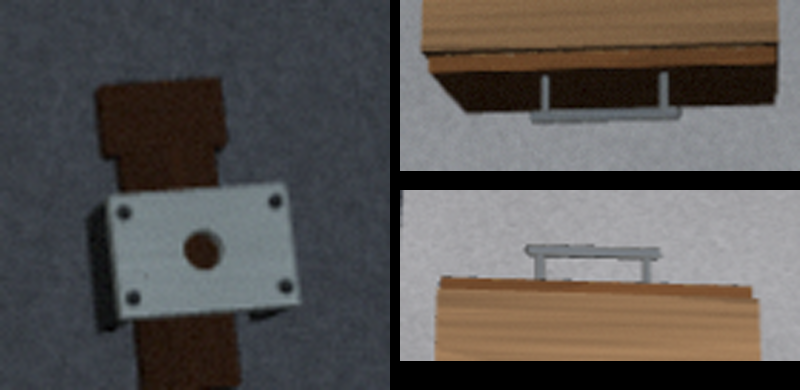

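The crop shows the silver plate with its round hole at crop (203,250), and the steel bar handle on its two posts. Both choices hold. Next I move above the handle and check it with the wrist camera.

```bash
cat >> h.py <<'E'
YAW=np.radians(2.7)
def frame(yaw=YAW): 
    return np.array([np.cos(yaw),np.sin(yaw),0]),np.array([-np.sin(yaw),np.cos(yaw),0]),np.array([0,0,1.])
def quat(zt,yt):
    zt=zt/np.linalg.norm(zt); yt=yt/np.linalg.norm(yt); return Ro.from_matrix(np.c_[np.cross(yt,zt),yt,zt]).as_quat()
def best(p,zt,yt):
    q0=r.read_state()["joint_positions"]; o=[]
    for s in(1,-1):
        q=quat(zt,s*yt); j=r.solve_ik(p,q)
        if j is not None: o.append((np.abs(np.array(j)-q0).max(),s,q,j))
    o.sort(key=lambda a:a[0]); print([(round(a[0],2),a[1],np.round(a[3],2).tolist()) for a in o]); return o
E
python3 - <<'E'
from h import *
np.set_printoptions(precision=4,suppress=True)
W=np.load("pics/top0W.npy"); S=np.load("pics/scene0W.npy")
for n,P in(("top",W),("scene",S)):
    Q=P.reshape(-1,3); h=Q[(Q[:,2]>.130)&(Q[:,2]<.146)&(Q[:,0]>.58)&(Q[:,0]<.609)&(Q[:,1]>.09)&(Q[:,1]<.25)]
    v=cv2.fitLine(h[:,:2].astype(np.float32),cv2.DIST_HUBER,0,.01,.01).ravel(); print(n,len(h),h.mean(0),h.min(0),h.max(0),"yaw",np.degrees(np.arctan2(-v[0]*np.sign(v[1]),abs(v[1]))))
ex,ey,ez=frame(); t=np.radians(15)
zt=np.sin(t)*ex-np.cos(t)*ez; yt=np.cos(t)*ex+np.sin(t)*ez
H=np.array([.601,.171,.132])
best(H-zt*.10,zt,yt); best(H,zt,yt); best(H-.16*ex,zt,yt)
E
```

```text
top 220 [0.6023 0.1739 0.1358] [0.5941 0.1054 0.1302] [0.6088 0.2343 0.1417] yaw 2.669078
scene 172 [0.6032 0.1734 0.1373] [0.5948 0.1081 0.13  ] [0.6088 0.2342 0.1459] yaw 1.8501385
[(np.float64(0.99), 1, [0.18, 0.38, 1.58, -0.04, 0.93, 0.15]), (np.float64(2.85), -1, [0.18, 0.38, 1.58, -0.04, 0.93, -2.99])]
[(np.float64(1.0), 1, [0.17, 0.53, 1.63, -0.05, 0.73, 0.15]), (np.float64(2.84), -1, [0.17, 0.53, 1.63, -0.05, 0.73, -2.99])]
[(np.float64(0.95), 1, [0.22, 0.3, 2.03, -0.08, 0.55, 0.24]), (np.float64(2.76), -1, [0.22, 0.3, 2.03, -0.08, 0.55, -2.9])]
```

```bash
python3 - <<'E'
from h import *
np.set_printoptions(precision=4,suppress=True)
ex,ey,ez=frame(); t=np.radians(15)
zt=np.sin(t)*ex-np.cos(t)*ez; yt=np.cos(t)*ex+np.sin(t)*ez
H=np.array([.602,.171,.132])
o=best(H-zt*.10,zt,yt); r.reach(H-zt*.10,o[0][2]); command_gripper(.026,20)
im,d,st=snap("wrist","w1"); np.save("pics/w1W.npy",cloud("wrist",d,st)); print(st["eef_pos"],st["grip_width"],st["time_s"])
W=np.load("pics/w1W.npy"); Q=W.reshape(-1,3); h=Q[(Q[:,2]>.132)&(Q[:,2]<.15)&(Q[:,0]>.58)&(Q[:,0]<.612)&(Q[:,1]>.08)&(Q[:,1]<.26)]; print(len(h),h.min(0),h.max(0),h.mean(0))
E
```

```text
[(np.float64(0.99), 1, [0.17, 0.38, 1.57, -0.04, 0.93, 0.15]), (np.float64(2.85), -1, [0.17, 0.38, 1.57, -0.04, 0.93, -2.99])]
[0.5761 0.1698 0.2286] 0.025778948430974186 2.7583
3162 [0.5943 0.1068 0.132 ] [0.612  0.2363 0.1396] [0.6015 0.1782 0.1365]
```

View pics/w1.png

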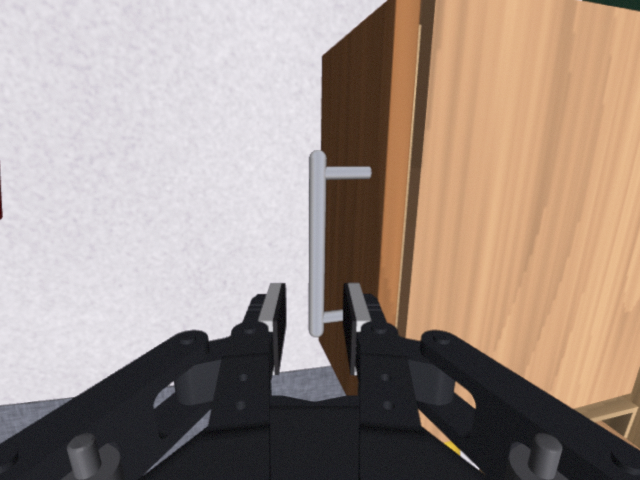

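```bash
python3 - <<'E'
from h import *
z=np.load("pics/w1.npz"); W=np.load("pics/w1W.npy"); Rt=Ro.from_quat(z["q"]).as_matrix()
P=(W.reshape(-1,3)-z["p"])@Rt; P=P[np.isfinite(P).all(1)]
P=P[(P[:,2]<.03)&(abs(P[:,1])<.1)]
for a in np.arange(-.08,.03,.005):
    s=P[(P[:,2]>=a)&(P[:,2]<a+.005)]
    if len(s): print(round(a,3),len(s),"y",s[:,1].min().round(3),s[:,1].max().round(3),"x",s[:,0].min().round(3),s[:,0].max().round(3))
E
```

```text
-0.08 2555 y -0.021 0.019 x 0.017 0.021
-0.075 6083 y -0.06 0.06 x 0.008 0.021
-0.07 10880 y -0.065 0.065 x 0.002 0.02
-0.065 9110 y -0.066 0.064 x -0.003 0.018
-0.06 7660 y -0.063 0.061 x -0.01 0.018
-0.055 7866 y -0.061 0.059 x -0.014 0.018
-0.05 5674 y -0.058 0.056 x -0.014 0.018
-0.045 3406 y -0.056 0.053 x -0.013 0.018
-0.04 2782 y -0.053 0.051 x -0.013 0.016
-0.035 5917 y -0.051 0.048 x -0.013 0.013
-0.03 2574 y -0.049 0.047 x -0.013 0.014
-0.025 1473 y -0.046 0.044 x -0.011 0.014
-0.02 628 y -0.036 0.034 x -0.007 0.013
-0.015 975 y -0.024 0.021 x -0.012 0.011
-0.01 452 y -0.028 0.025 x -0.011 0.011
-0.005 531 y -0.028 0.026 x -0.011 0.011
0.0 513 y -0.027 0.026 x -0.012 0.011
0.005 440 y -0.028 0.026 x -0.011 0.011
0.01 405 y -0.027 0.026 x -0.012 0.011
0.015 285 y -0.026 0.024 x -0.011 0.011
0.02 91 y -0.02 0.019 x -0.012 0.01
0.025 3 y -0.014 0.012 x 0.002 0.003
```

```bash
python3 - <<'E'
from h import *
np.set_printoptions(precision=4,suppress=True)
ex,ey,ez=frame(); t=np.radians(15)
zt=np.sin(t)*ex-np.cos(t)*ez; yt=np.cos(t)*ex+np.sin(t)*ez
H=np.array([.601,.171,.132]); q=quat(zt,yt)
r.move_straight(H-.06*zt,q)
c=r.move_straight(H-.012*zt,q,speed=.06,max_force=15); print("contact",c)
if not c:
    command_gripper(0.0,25); st=r.read_state(); print(st["eef_pos"],st["grip_width"],st["contact_force"],st["time_s"])
    snap("wrist","w2")
E
```

```text
contact False
[0.5984 0.1709 0.1445] 0.009954078764650903 [ 0.7583 -0.0624  2.9851] 4.45
```

View pics/w2.png

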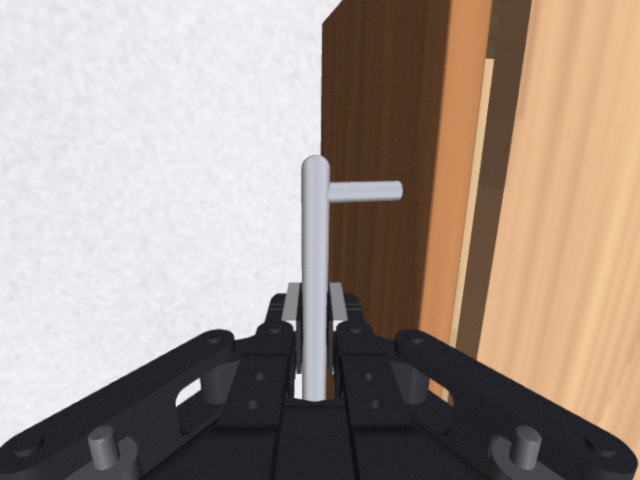

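The bar, seen at (315,280), sits between the pads with a grip width of 10 mm. Now I pull.

```bash
python3 - <<'E'
from h import *
np.set_printoptions(precision=4,suppress=True)
ex,ey,ez=frame(np.radians(2.5)); p0=r.read_state()["eef_pos"]
c=r.move_straight(p0-.168*ex,None,speed=.08,max_force=25)
st=r.read_state(); print(c,st["eef_pos"]-p0,st["grip_width"],st["contact_force"],st["time_s"])
snap("top","t2"); im=cv2.imread("pics/t2.png"); cv2.imwrite("pics/t2c.png",cv2.resize(im[70:290,150:350],(727,600)[:2] if 0 else (545,600),interpolation=2))
E
```

```text
False [-0.1684 -0.0068 -0.    ] 0.009633777000405202 [-1.062   6.6147  3.9942] 6.7417
```

View pics/t2c.png

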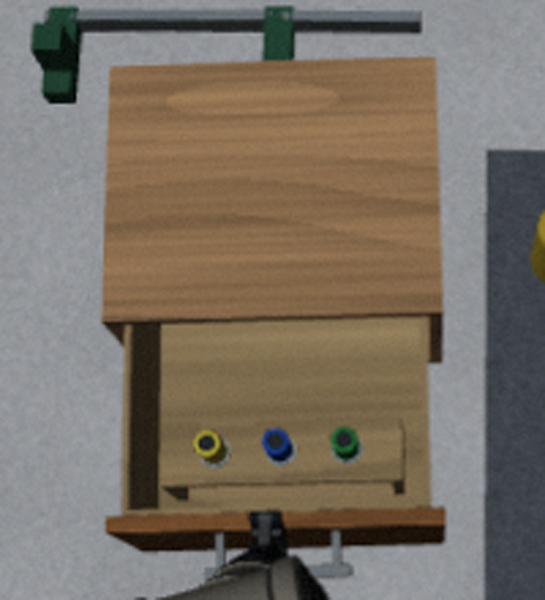

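The drawer is open. In the crop, yellow is at (207,445), blue in the middle at (277,443) and green at (344,442). Now I release the handle and look at blue from above.

```bash
python3 - <<'E'
from h import *
np.set_printoptions(precision=4,suppress=True)
t=np.radians(15); ex,ey,ez=frame()
zt=np.sin(t)*ex-np.cos(t)*ez
command_gripper(.028,25)
p=r.read_state()["eef_pos"]; r.move_straight(p-zt*.13,None,speed=.15)
for n in("top","scene"):
    im,d,st=snap(n,n+"3"); W=cloud(n,d,st)
    hsv=cv2.cvtColor(im,cv2.COLOR_RGB2HSV)
    for nm,lo,hi in(("blue",100,130),("yellow",22,35),("green",45,85)):
        m=(hsv[...,0]>=lo)&(hsv[...,0]<=hi)&(hsv[...,1]>110)&(W[...,0]>.44)&(W[...,0]<.64)&(W[...,1]>.05)&(W[...,1]<.3)&(W[...,2]>.06)
        q=W[m]; 
        if len(q): print(n,nm,len(q),q.mean(0),q.min(0),q.max(0))
    Q=W.reshape(-1,3); h=Q[(Q[:,2]>.128)&(Q[:,2]<.146)&(Q[:,0]>.40)&(Q[:,0]<.449)&(Q[:,1]>.08)&(Q[:,1]<.25)]
    if len(h): print("handle",len(h),h.min(0),h.max(0))
print(r.read_state()["time_s"],r.read_state()["contact_force"])
E
```

```text
top blue 75 [0.5434 0.1666 0.1429] [0.5355 0.1565 0.1045] [0.5561 0.1853 0.1563]
top yellow 94 [0.5423 0.2328 0.1381] [0.4935 0.2158 0.0618] [0.6005 0.2999 0.1553]
top green 59 [0.5456 0.1073 0.1456] [0.5376 0.098  0.1147] [0.5582 0.1175 0.154 ]
handle 204 [0.4264 0.0987 0.1296] [0.449  0.2277 0.1431]
scene blue 60 [0.5509 0.1694 0.144 ] [0.5347 0.1595 0.1141] [0.5597 0.1806 0.1604]
scene yellow 67 [0.5465 0.2298 0.1405] [0.521  0.2183 0.1055] [0.5569 0.2481 0.1551]
scene green 53 [0.5529 0.1104 0.1435] [0.5388 0.0994 0.1199] [0.5609 0.1212 0.1582]
handle 180 [0.4262 0.1021 0.1282] [0.4469 0.2305 0.1451]
8.225 [-0.1501 -0.4457 -0.1283]
```

```bash
python3 - <<'E'
from h import *
np.set_printoptions(precision=4,suppress=True)
ex,ey,ez=frame(); q=quat(-ez,ex)
r.reach([.548,.168,.28],q); command_gripper(.045,25); r.hold(.2)
im,d,st=snap("wrist","w4"); W=cloud("wrist",d,st); np.save("pics/w4W.npy",W)
hsv=cv2.cvtColor(im,cv2.COLOR_RGB2HSV)
m=((hsv[...,0]>=100)&(hsv[...,0]<=130)&(hsv[...,1]>110)&(W[...,2]>.1)&(W[...,2]<.17)); q_=W[m]; print(m.sum(),q_.min(0),q_.max(0),np.median(q_,0)); v,u=np.nonzero(m); print(u.min(),u.max(),v.min(),v.max())
t=(abs(W[...,0]-.548)<.025)&(abs(W[...,1]-.168)<.025)&(W[...,2]>.144)&(W[...,2]<.16)
c,rad=cv2.minEnclosingCircle(W[t][:,:2].astype(np.float32)); print("top disc",t.sum(),c,rad,np.median(W[t][:,2]))
print(st["eef_pos"],st["time_s"])
E
```

```text
628 [0.534  0.1582 0.1143] [0.5563 0.181  0.1526] [0.5448 0.1758 0.1497]
298 327 213 250
top disc 752 (0.5454057455062866, 0.16915899515151978) 0.011984363198280334 0.15060643185007366
[0.5478 0.1681 0.2804] 9.3833
```

View pics/w4.png

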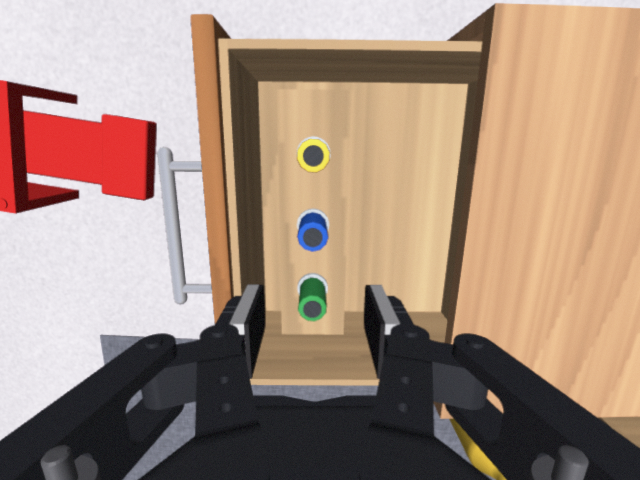

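Blue is at (313,235) between yellow (313,155) and green (313,300). Its top disc is centred at (0.5454, 0.1692) with a 12.0 mm radius, as described. Descending to grasp it.

```bash
python3 - <<'E'
from h import *
np.set_printoptions(precision=4,suppress=True)
ex,ey,ez=frame(); q=quat(-ez,ex)
x,y=.5456,.1690
r.move_straight([x,y,.19],q)
c=r.move_straight([x,y,.141],q,speed=.06,max_force=10); print("contact",c)
if not c:
    f0=r.read_state()["contact_force"]; command_gripper(0.0,35); st=r.read_state(); print(st["eef_pos"],st["grip_width"],f0,st["contact_force"],st["time_s"])
    snap("wrist","w5")
E
```

```text
contact False
[0.5459 0.169  0.1415] 0.022852297109087486 [ 0.3994 -0.1174  0.81  ] [-0.0652  0.6492  3.306 ] 11.4667
```

View pics/w5.png

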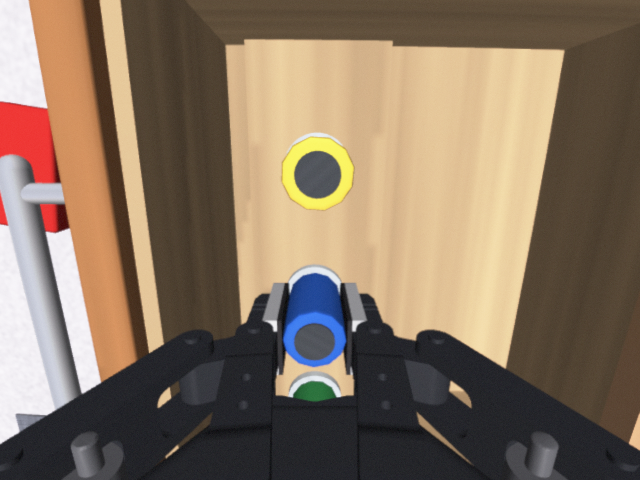

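The grip is on blue (315,320), with a width of 22.9 mm. Lifting, then carrying to a spot beside the guide with the hole in the wrist camera's view.

```bash
python3 - <<'E'
from h import *
np.set_printoptions(precision=4,suppress=True)
ex,ey,ez=frame(); q=quat(-ez,ex)
p=r.read_state()["eef_pos"]
c=r.move_straight([p[0],p[1],.18],None,speed=.05,max_force=8); print(c)
if not c:
    r.move_straight([p[0],p[1],.30],None,speed=.12); 
    r.move_straight([.507,-.31,.28],quat(-ez,frame(0)[0]),speed=.12); r.hold(.3)
    im,d,st=snap("wrist","w6"); W=cloud("wrist",d,st); np.save("pics/w6W.npy",W)
    print(st["eef_pos"],st["grip_width"],st["contact_force"],st["time_s"])
    snap("top","t6")
E
```

```text
False
[ 0.507 -0.31   0.28 ] 0.023093894159288322 [ 0.2409  0.1679 -0.3409] 18.0583
```

View pics/w6.png

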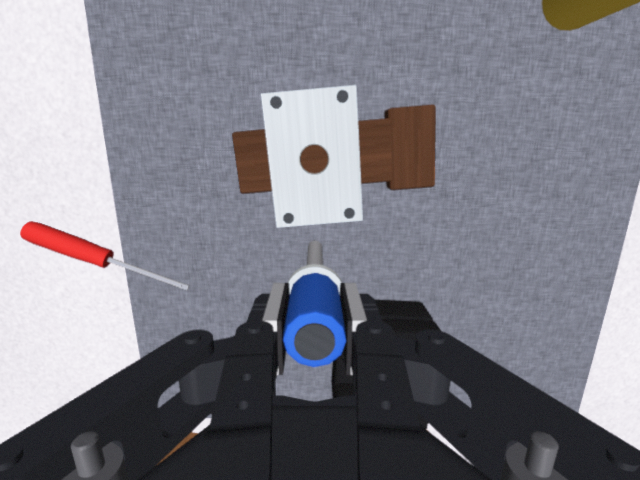

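View pics/t6.png

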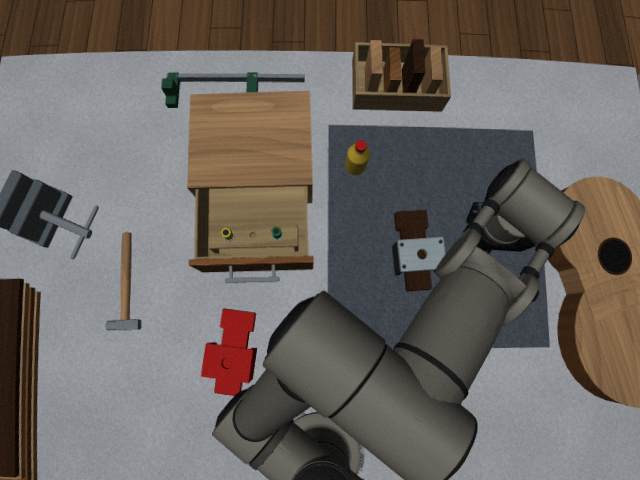

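```bash
cat > hole.py <<'E'
from h import *
np.set_printoptions(precision=4,suppress=True)
def hole(name,fn,box):
    z=np.load(f"pics/{fn}.npz"); st={"eef_pos":z["p"],"eef_rot":z["q"]}
    g=cv2.cvtColor(z["im"],cv2.COLOR_RGB2GRAY); u0,u1,v0,v1=box
    sub=cv2.resize(g[v0:v1,u0:u1],None,fx=8,fy=8,interpolation=cv2.INTER_CUBIC)
    th,b=cv2.threshold(sub,0,255,cv2.THRESH_BINARY_INV+cv2.THRESH_OTSU)
    cs,_=cv2.findContours(b,cv2.RETR_EXTERNAL,cv2.CHAIN_APPROX_NONE)
    c=min(cs,key=lambda c:np.hypot(*(np.mean(c[:,0],0)-np.array(sub.shape[::-1])/2)))
    uv=(c[:,0]+.5)/8-.5+[u0,v0]
    X=onplane(name,uv,.091,st)
    (cx,cy),(a,bb),ang=cv2.fitEllipse(X[:,:2].astype(np.float32))
    e=cv2.minEnclosingCircle(X[:,:2].astype(np.float32))
    print(name,fn,"uv",uv.mean(0),"ellipse",cx,cy,a/2,bb/2,"circle",e)
if __name__=="__main__":
    hole("wrist","w6",(290,340,134,184)); hole("top","top0",(411,434,242,265)); hole("scene","scene0",(216,237,214,233)); hole("top","t6",(411,434,242,265))
    z=np.load("pics/w6.npz"); W=np.load("pics/w6W.npy")
    Q=W.reshape(-1,3); n=np.linalg.norm(Q[:,:2]-[.507,-.254],axis=1)
    p=Q[(Q[:,2]>.086)&(Q[:,2]<.098)&(n<.08)]; rc=cv2.minAreaRect(p[:,:2].astype(np.float32)); print("plate wrist",rc,np.median(p[:,2]))
    s=W[238:275,305:326].reshape(-1,3); s=s[(s[:,2]>.15)&(s[:,2]<.25)]; 
    for a in np.arange(.165,.25,.01):
        k=s[(s[:,2]>=a)&(s[:,2]<a+.01)]
        if len(k): print("stem z",round(a,3),len(k),"x",k[:,0].min(),k[:,0].max(),"y",k[:,1].max(),k[:,1].min())
    print("lowest",s[:,2].min())
E
python3 hole.py
```

```text
wrist w6 uv [313.8211 158.7834] ellipse 0.5054107308387756 -0.2540399134159088 0.012628210708498955 0.01277873758226633 circle ((0.505378246307373, -0.25420841574668884), 0.013013939373195171)
top top0 uv [421.6445 253.6669] ellipse 0.5069376826286316 -0.2541514039039612 0.012240283191204071 0.012824993580579758 circle ((0.5068117380142212, -0.25433939695358276), 0.013148125261068344)
scene scene0 uv [224.7851 222.9298] ellipse 0.5057294964790344 -0.25254660844802856 0.012266737408936024 0.013158464804291725 circle ((0.5056020617485046, -0.2526170611381531), 0.013485309667885303)
top t6 uv [421.6077 253.6719] ellipse 0.5068960189819336 -0.25412535667419434 0.012214083224534988 0.012804117053747177 circle ((0.5067912936210632, -0.2544642984867096), 0.013094726949930191)
plate wrist ((0.505699634552002, -0.2546413540840149), (0.0804288238286972, 0.1172022894024849), 4.930199146270752) 0.09130596400874902
stem z 0.165 18 x 0.5015160730087079 0.5112158217097542 y -0.30529613570919667 -0.3103624910019156
stem z 0.175 62 x 0.5015983446781375 0.5111497861981732 y -0.30492911014803104 -0.3101382020426104
stem z 0.185 69 x 0.501283303964 0.51095589473603 y -0.3050305422070202 -0.3100734676352957
stem z 0.195 74 x 0.5013454556031719 0.5111631571438404 y -0.30504719899918437 -0.31031536239208546
stem z 0.205 90 x 0.5015399944473534 0.5111247948850638 y -0.3051447247321066 -0.31037474044948854
stem z 0.215 30 x 0.5023135554097748 0.509166082436463 y -0.3051070974674422 -0.3071021718216906
stem z 0.235 4 x 0.5019465184146809 0.5110697677761133 y -0.2964277746808433 -0.29753663837295974
stem z 0.245 181 x 0.5014896306206853 0.511001492200102 y -0.29598142186976745 -0.300106048435761
lowest 0.17146759954104643
```

```bash
python3 - <<'E'
from h import *
np.set_printoptions(precision=4,suppress=True)
q=quat(np.array([0,0,-1.]),frame(0)[0])
r.move_straight([.5064,-.2540,.28],q,speed=.1)
r.move_straight([.5064,-.2540,.213],q,speed=.08); r.hold(.3)
im,d,st=snap("wrist","w7"); np.save("pics/w7W.npy",cloud("wrist",d,st)); print(st["eef_pos"],Ro.from_quat(st["eef_rot"]).as_matrix()[:,2],st["grip_width"],st["time_s"])
i7=cv2.imread("pics/w7.png"); cv2.imwrite("pics/w7c.png",cv2.resize(i7[180:330,220:420],(800,600),interpolation=2))
snap("scene","s7"); snap("top","t7")
s=cv2.imread("pics/s7.png"); t=cv2.imread("pics/t7.png")
cv2.imwrite("pics/st7.png",np.hstack([cv2.resize(s[170:280,170:270],(400,440),interpolation=2),cv2.resize(t[200:310,370:470],(400,440),interpolation=2)]))
E
```

```text
[ 0.5065 -0.2541  0.2133] [ 0.0005 -0.0004 -1.    ] 0.02288749325949826 20.15
```

View pics/w7c.png

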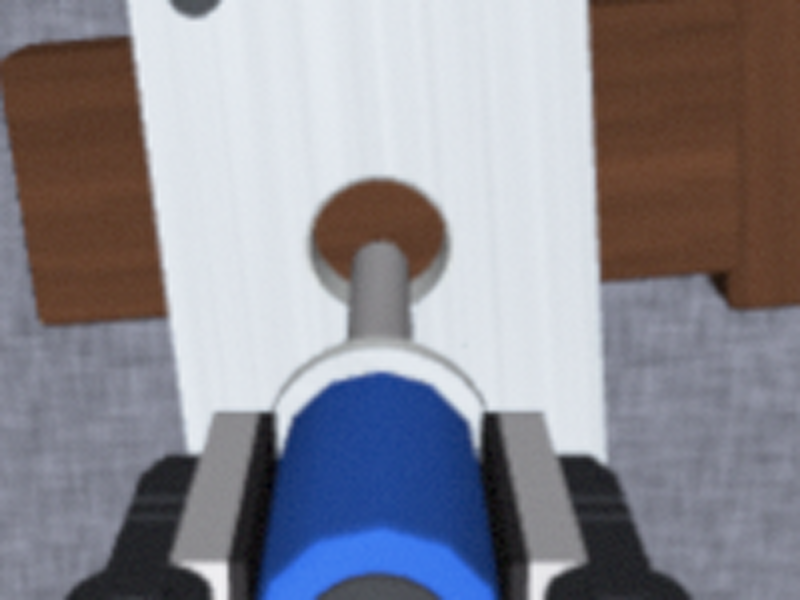

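View pics/st7.png

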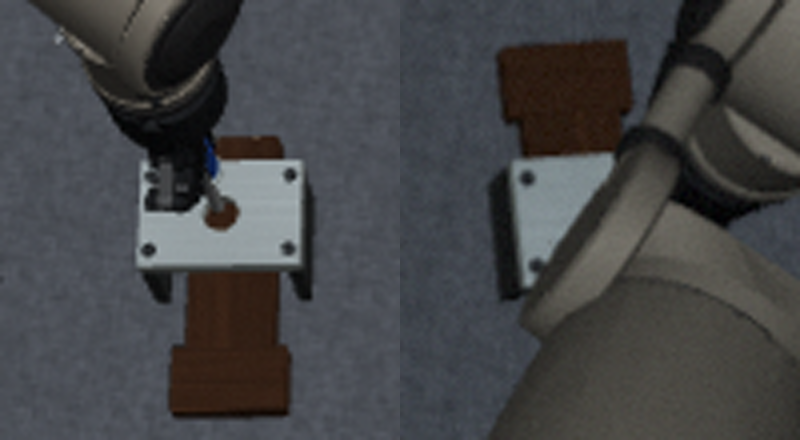

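The tip at crop (382,250) hangs over the hole centre (379,247), and x looks aligned. Before lowering, I measure the stem and the rim in this same picture.

```bash
python3 - <<'E'
from h import *
from scipy.optimize import least_squares
np.set_printoptions(precision=4,suppress=True)
z=np.load("pics/w7.npz"); W=np.load("pics/w7W.npy"); st={"eef_pos":z["p"],"eef_rot":z["q"]}
g=cv2.cvtColor(z["im"],cv2.COLOR_RGB2GRAY)
s=W[235:275,300:330].reshape(-1,3); s=s[(s[:,2]>.102)&(s[:,2]<.17)&(np.hypot(s[:,0]-.5064,s[:,1]+.254)<.0075)]
f=least_squares(lambda p:np.hypot(s[:,0]-p[0]-p[2]*(s[:,2]-.12),s[:,1]-p[1]-p[3]*(s[:,2]-.12))-.005,[.5064,-.254,0,0],loss="soft_l1",f_scale=.0005)
print("stem",len(s),f.x,"lowest",s[:,2].min())
# rim: radial rays from predicted centre; brightness rise outward, upper/sides
R=[]
c0=np.array([.506,-.254]); m,Rw,c=pose("wrist",st)
K=np.array(m["K"])
def proj(X):
    p=(X-c)@Rw; a=p[:,:2]/p[:,2:]; a=a*(1+m["k1"]*(a**2).sum(1,keepdims=True)); return a*[K[0,0],K[1,1]]+K[:2,2]
rr=np.arange(.009,.018,.0002)
for th in np.radians(np.arange(-20,201,5)):
    X=np.c_[c0[0]+rr*np.cos(th),c0[1]+rr*np.sin(th),np.full(len(rr),.091)]
    uv=proj(X).astype(np.float32); v=cv2.remap(g,uv[None,:,0],uv[None,:,1],cv2.INTER_LINEAR)[0].astype(float)
    k=np.argmax(np.gradient(cv2.GaussianBlur(v[None],(1,1),0)[0])); R.append(X[k,:2])
R=np.array(R)
h=least_squares(lambda p:np.hypot(*(R-p[:2]).T)-p[2],[*c0,.013],loss="soft_l1",f_scale=.0004); print("hole free r",h.x)
h=least_squares(lambda p:np.hypot(*(R-p[:2]).T)-.013,c0,loss="soft_l1",f_scale=.0004); print("hole r13",h.x, "hole-stem",h.x-f.x[:2])
E
```

```text
stem 344 [ 0.5058 -0.2545 -0.0037  0.0018] lowest 0.105094216710271
hole free r [ 0.5055 -0.2543  0.0127]
hole r13 [ 0.5055 -0.2546] hole-stem [-0.0003 -0.0001]
```

Stem and hole agree within 0.3 mm and the stem is vertical within 0.3°. Lowering.

```bash
python3 - <<'E'
from h import *
np.set_printoptions(precision=4,suppress=True)
q=quat(np.array([0,0,-1.]),frame(0)[0])
c=r.move_straight([.5062,-.2541,.162],q,speed=.04,max_force=6); r.hold(.5); print(c)
im,d,st=snap("wrist","w8"); W=cloud("wrist",d,st); print(st["eef_pos"],Ro.from_quat(st["eef_rot"]).as_matrix()[:,2],st["grip_width"],st["contact_force"],st["time_s"],np.abs(st["dq"]).max())
s=W.reshape(-1,3); s=s[(s[:,2]>.06)&(s[:,2]<.121)&(np.hypot(s[:,0]-.5064,s[:,1]+.254)<.0075)]
from scipy.optimize import least_squares
f=least_squares(lambda p:np.hypot(s[:,0]-p[0]-p[2]*(s[:,2]-.1),s[:,1]-p[1]-p[3]*(s[:,2]-.1))-.005,[.5064,-.254,0,0],loss="soft_l1",f_scale=.0005); print("stem",len(s),f.x,s[:,2].min(),s[:,2].max())
i=cv2.imread("pics/w8.png"); a=cv2.resize(i[180:330,220:420],(400,300),interpolation=2)
snap("scene","s8"); snap("top","t8"); s=cv2.imread("pics/s8.png"); b=cv2.resize(s[190:265,175:275],(400,300),interpolation=2)
e=cv2.resize(cv2.imread("pics/t8.png"),(400,300),interpolation=3); g=cv2.resize(s,(400,300),interpolation=3)
cv2.imwrite("pics/fin.png",np.vstack([np.hstack([a,b]),np.hstack([e,g])]))
E
```

```text
False
[ 0.5062 -0.2541  0.162 ] [-0.  0. -1.] 0.02307776223570905 [-0.2275  0.4038 -0.9158] 22.225 0.0012704891795179605
stem 289 [ 0.5054 -0.2545 -0.0013  0.0018] 0.06030399820973317 0.10297329297328192
```

View pics/fin.png

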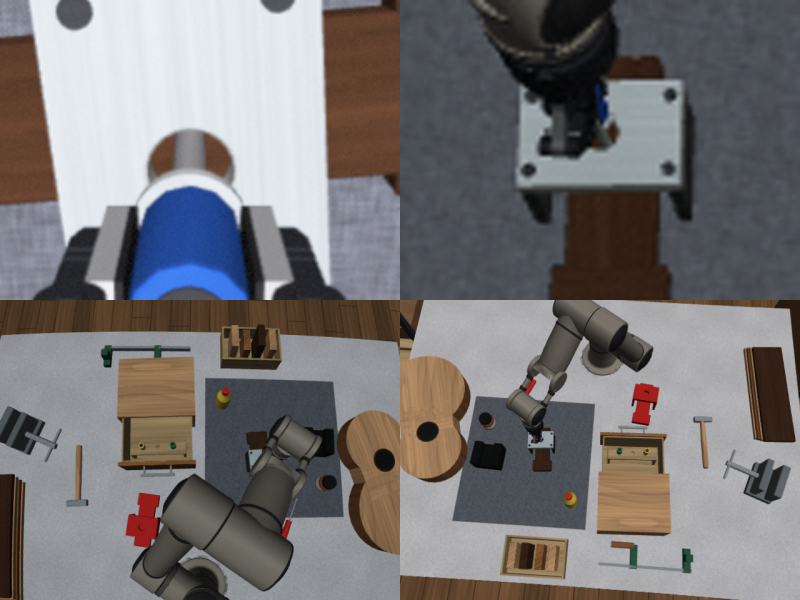

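The stem passes through the middle of the hole (crop 190,155) with gaps on both sides. The drawer is open, yellow and green are in the rack, and the bystanders are in place. Handing in.

```bash
python3 -c "
from workcell import r
r.finish_job(); s=r.read_state(); print(s['time_s'],s['grip_width'],s['contact_force'])"
```

```text
the job is handed in; nothing more can be done
the job is handed in; nothing more can be done
```

I handed the job in at about 22 s (limit 64 s), with the arm still holding the blue probe upright through the silver guide's hole. I opened the drawer 168 mm by its handle and took the blue probe from the middle rack hole. I lowered it until the tip stood at about z = 53 mm, roughly 22 mm below the plate and 28 mm above the wood.

**Last checks:**
- **Centring:** the stem and hole centres agreed to 0.3 mm in the wrist view just before lowering. At the final pose the stem was at (0.5054, -0.2545). The wrist, top and scene cameras had put the hole at (0.5054–0.5069, -0.2525 to -0.2546), so they disagree by about 2 mm, inside the 5 mm allowed.
- **Uprightness and stillness:** the stem leaned no more than about 0.2°, the arm was still and the grip width was 23 mm.
- **Contact:** the force stop never triggered while lowering, and the remaining force of about 1 N is roughly the probe's weight.
- **Surroundings:** the last pictures show the drawer open, yellow and green in the rack, and the other things where they were. The top camera's view of the hole was blocked by the arm.

The tip's height below the plate was worked out from the grasp and the view above the plate, because no camera saw it directly underneath. No check failed.

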